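Latch the end cover of the source housing

ROBOT

A 6-joint arm with a two-finger parallel gripper is mounted at the origin on the work surface. World frame = base frame: x ahead of the robot, y to its left, z up, the work surface at z = 0. Lengths are in m, angles in rad, forces in N, time in s.
With the tool pointing down it reaches from about 0.35 to 0.975 m from the base axis. Payload 4.9 kg.
Tool frame: the origin (TCP) lies midway between the tips of the shut fingers; the grasp point (between the pads) lies ctrl.grip_depth behind it (ctrl.grip_depth is the distance from the TCP to the grasp point, in m); y points along the fingers, z is the direction in which the jaws open and shut, and the axes are right-handed (so a half turn about y gives the same grasp; the last joint's range is limited). The gripper opens to 85 mm and grips with 20 to 120 N. Pads are 22 mm wide; open, the fingers measure 114 mm over their backs; the gripper's body (76 mm by 85 mm) begins 54 mm behind the grasp point. The pads swing forward as they close: fully open they stand 13 mm farther back than shut.
Start: joints at [0.992, 0.053, 1.613, -0, 1.476, -0.119], TCP at [0.277, 0.56, 0.231] pointing down, gripper open.
Joint ranges: [-3.01, 3.01], [-1.01, 2.22], [0.06, 2.58], [-1.02, 4.17], [0.09, 2.62], [-3.14, 3.14]. Speed limits (rad/s): [2.57, 2.57, 3.14, 3.14, 3.14, 3.14].

INTERFACE

Orientations are given as a rotation vector (axis times angle).
In Python, from station import ctrl gives the robot as it stands.
- The arm moves only by the tool jog_arm, never from a script. Its argument "moves" is a list of rows, each a list of 6 numbers: the shift along the tool's x, y, z in mm, then the turn, a rotation vector about the tool's x, y, z in rad. In form: [[x, y, z, wx, wy, wz], ...]. A call has 1 to 12 rows; each row shifts and turns the commanded pose from where the row before left it, along the tool's axes as they then stand; what a row does not reach is not made up. A row lasts 1/10 s, in which the tool goes at most 50 mm and 8.59 degrees, less where a joint would pass 70% of its speed; a pose out of reach is approached as far as the arm can. A call is refused whole if a number of a shift passes 50 or a number of a turn 0.15, either way. A call with a gripper value outside its range is refused whole. "grip" is the finger opening in mm, from 0 to 85.4, set as the call begins (left out, the last holds). The fingers move at their own pace and stop on an object; "grip_force" is the grip in N (left out, the last holds). Time passes only in rows, so rows that do not move let the fingers close. It gives the time, the measured TCP pose, the force and the opening at its end, in the units of the state.
- ctrl.get_obs(): the state, without advancing time (a new reading comes with each control period).
- ctrl.get_image(name): name is "scene" or "side" or "wrist"; returns the picture (420x560x3 uint8, red, green, blue); there is no depth.
- ctrl.camera_params(name): a dict with "fx", "fy", "cx", "cy" (pixels), "pose" (4x4, takes a point from camera to world coordinates); the wrist camera has in their place "T_tool_cam" (4x4, takes a point from camera to tool coordinates, whose origin is the TCP and whose axes are the tool frame's). Camera axes: x right, y up, looking along -z (the intrinsics and any distortion apply to the point x, -y, -z); pixel columns grow to the right and rows downward; lengths in m; the calibration is good to about 2 mm. A picture is of the moment at which its call begins: read the wrist's pose just before it. camera_params takes no time and is no camera call.
- ctrl.finish_job(): hands the job in, once; it reports no verdict.
The state is a dict: "t": time; "q": joint angles; "dq": joint speeds; "effort": joint torques, N m; "tool_pos": TCP position; "tool_rot": TCP orientation; "contact_force": force on the tool from outside, world axes, zero at the start; "wrist_torque": the same for the moment, N m; "opening": finger opening in m.
Only numpy, scipy, OpenCV 4.12 (cv2) and the standard library are available. Lean on these libraries where they do the work, as an engineer would, in place of code of your own. Each camera call takes 0.05 s, during which the arm holds its last target. There are 200 camera calls.

TASK

Close the end cover of the small metal housing on the bench with its draw latch: with a light pinch swing the wire loop over and hook its bar behind the lip of the keeper on the cover, then press the lever down flat until it has gone past centre and stays. Find the place for the bar by gentle feel, never pushing the loop hard (over 15 N) against the cover or forcing the lever, and leave everything lying around where it is.

Things in the scene. Friction and masses are not known exactly. Their poses are not given: they have to be found in the camera images.
- housing: Aluminium housing bolted to the bench. Frame: origin on the bench under the lever's pivot, z up, x from lever towards end cover, y across; this frame's mm are used below. Base plate x -122..150, y ±75, 12 high. Main block x -117..46, y ±58, flat flanks at z 52; spine on it y ±16, top z 80, x -110..40. At its +x end the end cover (same shape, 60 long, flanks z 50) slides on rods along x.
- pivot (a point): The lever's pivot pin, x 0, z 94 in the housing frame; the lever turns about y.
- keeper_home (a point): FIXED point x 65.5, z 80 on the housing: where the far face of the keeper's post would stand with the cover fully home. The cover really stands out along +x by a gap of 0 to 14 mm, different each time and NOT measured: see or feel it. The cover slides stiffly (about 22 N); its seal at gap 0 is springy (16 N per mm). Cover spine top z 80.
- guard_home (a point): FIXED point x 78, z 100 (housing frame): where the near face of the guard would be at gap 0; really gap further. Keeper: post 26 wide, x 54.5..65.5+gap, lip on top z 88..92, overhanging 4 mm towards +x (to 69.5+gap). Guard: plate 30 wide behind it, x 78..84+gap, top z 106. The bar goes down in the 8.5 mm slot between lip and guard, then back under the lip. Bar at z 96..103 can feel the guard.
- lever (a joint): Lever angle, rad: 0 flat and closed, pointing to -x of the housing; 1.57 upright; at most 2.0. Dark steel strip 75 mm long from its pivot, 26 wide (30 at the end), 5 thick. Stays where left (friction 0.04 N m). With the loop hooked it takes about 5 to 15 N near its end, passes centre at about 0.12 and then holds itself at 0 on a rubber stop (7 N per mm at its end); let go earlier it springs back.
- loop: Steel loop: two side bars 5 wide, 7 high, 47 mm over the outer sides, 37 mm inside, and a round end bar 6 mm thick. Origin on its pin in the lever, 22 mm from the lever's pivot; x runs along the loop to the end bar, y along the pin. Turns with slight friction, stays where left, slants upwards at first. Pinch it across its outer sides near the end bar (free down to z 52) with 8 to 30 N a finger; it turns in the pinch.
- bar (a point): Middle of the loop's round end bar, 88 mm from the loop's pin.
- lever_tip (a point): Middle of the lever's free end, 75 mm from the pivot.
- gasket: Copper ring 32 mm across, 5 mm high, lying on a flank of the housing; leave it alone.
- nut: Round steel nut blank 18 mm across, 8 mm high, lying on the other flank; leave it alone.
- driver: Screwdriver, 160 mm, on the bench; leave it alone.
- spanner: Spanner, 150 mm, on the bench; leave it alone.
- jar: Jar, 56 mm across, 75 mm high; leave it alone.
- beaker: Glass beaker, 64 mm across, 70 mm high; leave it alone.
- tray: White divided tray, 120 x 170 x 30 mm; leave it alone.

How it is judged:
By the outcome, as a careful person would: the job done as asked, in the order asked, and still so for the second after the job is handed in, with the robot touching nothing.
It also fails if it takes over 64 s, if anything falls off the work surface, if the arm or the gripper's body presses on something with over 40 N, if the wrist force passes 120 N, or if a joint passes its speed limit or range.

## Working session

There is one attempt and no reset: what is moved stays moved. The work goes in short steps, Python scripts to look and compute and a tool call to move; the robot and the scene stay as the last step left them, time stands still between calls to the robot, and variables do not carry over. Pictures are saved under pics/ and viewed, about 8 in all and at most 12, crops included, and the job is handed in when it is done.

Besides the shell and the picture viewer there is one more tool, called after "Request:" by a JSON object that holds its "fn" and its "kwargs". jog_arm: Moves the arm, as the interface text tells. Its arguments: {"type":"object","properties":{"moves":{"type":"array","items":{"type":"array","items":{"type":"number"}}},"grip":{"type":"number"},"grip_force":{"type":"number"}},"required":["moves"]}

```bash
ls; mkdir -p pics; python3 - <<'E'
from station import ctrl
import cv2,numpy as np
np.set_printoptions(precision=4,suppress=True)
o=ctrl.get_obs();print({k:np.round(v,4) for k,v in o.items()},ctrl.grip_depth)
ims=[]
for n in ["scene","side","wrist"]:
    im=ctrl.get_image(n);cv2.imwrite(f"pics/{n}0.png",im[...,::-1]);print(n,ctrl.camera_params(n))
E
```

```text
pics
{'t': np.float64(0.0), 'q': array([ 0.992 ,  0.0534,  1.6143,  0.    ,  1.476 , -0.119 ]), 'dq': array([-0.0001, -0.001 , -0.0006, -0.0009, -0.0006, -0.0004]), 'effort': array([ -0.0008, -39.369 , -37.0173,  -0.0003,   0.007 ,  -0.    ]), 'tool_pos': array([0.277 , 0.5596, 0.2301]), 'tool_rot': array([-1.5425,  0.3612, -0.3601]), 'contact_force': array([ 0.0135, -0.2058, -0.1436]), 'wrist_torque': array([ 0.0407, -0.0161,  0.0039]), 'opening': np.float64(0.0857)} 0.0187
scene {'fx': 455.1308883717547, 'fy': 455.1308883717547, 'cx': 270.77142140936684, 'cy': 210.16373103883197, 'pose': array([[ 0.164 , -0.6478,  0.7439,  1.7238],
       [ 0.9864,  0.0983, -0.1318, -0.2041],
       [ 0.0122,  0.7554,  0.6551,  1.0476],
       [ 0.    ,  0.    ,  0.    ,  1.    ]])}
side {'fx': 462.0316474357969, 'fy': 462.0316474357969, 'cx': 282.25902206086425, 'cy': 208.45007196989124, 'pose': array([[-0.9873,  0.1197, -0.1048,  0.5013],
       [-0.1584, -0.6781,  0.7177,  0.9007],
       [ 0.0149,  0.7251,  0.6884,  0.9471],
       [ 0.    ,  0.    ,  0.    ,  1.    ]])}
wrist {'fx': 358.37211969474737, 'fy': 358.37211969474737, 'cx': 280.49922689100447, 'cy': 209.99282040887212, 'T_tool_cam': array([[-0.    , -0.9516, -0.3073, -0.0799],
       [ 0.0002,  0.3073, -0.9516, -0.141 ],
       [ 1.    , -0.0001,  0.0002, -0.0008],
       [ 0.    ,  0.    ,  0.    ,  1.    ]])}
```

```bash
python3 - <<'E'
import cv2,numpy as np
a=cv2.imread("pics/scene0.png");b=cv2.imread("pics/side0.png")
cv2.imwrite("pics/two0.png",cv2.resize(np.hstack([a,b]),(800,300),interpolation=cv2.INTER_AREA))
E
```

```text
(no output)
```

View pics/two0.png

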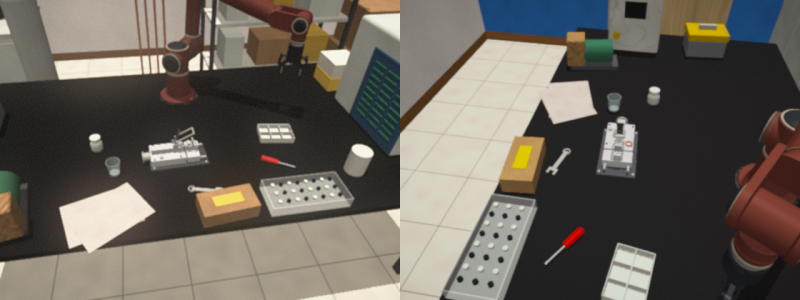

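The housing is near scene (246,212) and side (305,207) in full-resolution pixels. I'll enlarge both crops.

```bash
python3 - <<'E'
import cv2,numpy as np
a=cv2.imread("pics/scene0.png")[165:245,190:300];b=cv2.imread("pics/side0.png")[155:255,265:345]
A=cv2.resize(a,None,fx=4,fy=4,interpolation=cv2.INTER_CUBIC);B=cv2.resize(b,None,fx=4,fy=4,interpolation=cv2.INTER_CUBIC)
c=np.zeros((400,770,3),np.uint8);c[:320,:440]=A;c[:400,450:]=B
cv2.imwrite("pics/crop0.png",c)
E
```

```text
(no output)
```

View pics/crop0.png

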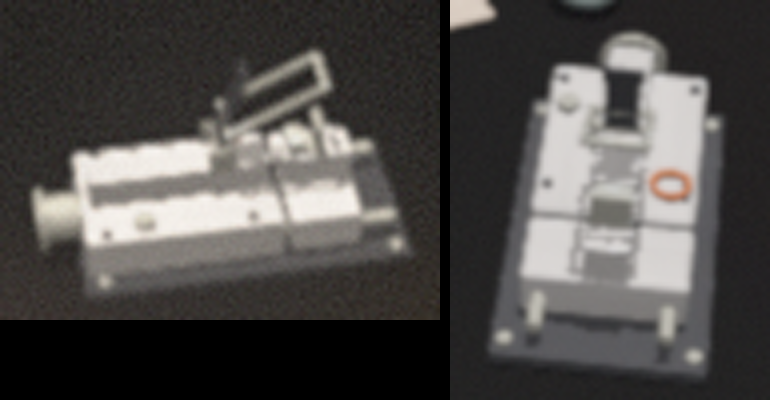

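```bash
cat > h.py <<'E'
from station import ctrl
import cv2,numpy as np
from scipy.optimize import least_squares
from scipy.spatial.transform import Rotation as R
np.set_printoptions(precision=4,suppress=True)
def campose(n,obs=None):
    p=ctrl.camera_params(n)
    if n!="wrist": return p,p["pose"]
    T=np.eye(4);T[:3,:3]=R.from_rotvec(obs["tool_rot"]).as_matrix();T[:3,3]=obs["tool_pos"]
    return p,T@p["T_tool_cam"]
def proj(p,C,P):
    q=(np.asarray(P)-C[:3,3])@C[:3,:3]
    return np.stack([p["cx"]+p["fx"]*q[...,0]/-q[...,2],p["cy"]+p["fy"]*q[...,1]/q[...,2]],-1)
def h2w(h,P):  # h=X,Y,yaw ; P mm housing
    P=np.asarray(P,float)/1000;c,s=np.cos(h[2]),np.sin(h[2])
    return np.stack([h[0]+c*P[...,0]-s*P[...,1],h[1]+s*P[...,0]+c*P[...,1],P[...,2]],-1)
E
python3 - <<'E'
from h import *
side=[((488,355),(150,-75,12)),((705,377),(150,75,12)),((553,68),(-117,-58,52)),((708,80),(-117,58,52)),((530,213),(46,-58,52)),((693,229),(46,58,52))]
sc=[((87,297),(-122,-75,0)),((410,255),(150,-75,6)),((87,245),(-117,-58,52)),((286,253),(46,-58,52)),((75,155),(-117,58,52))]
S=np.array([((u-450)/4+265-.4,v/4+155-.4) for (u,v),_ in side]);C=np.array([(u/4+190-.4,v/4+165-.4) for (u,v),_ in sc])
ps,Cs=campose("side");pc,Cc=campose("scene")
PS=[p for _,p in side];PC=[p for _,p in sc]
f=lambda h:np.concatenate([(proj(ps,Cs,h2w(h,PS))-S).ravel(),(proj(pc,Cc,h2w(h,PC))-C).ravel()])
r=least_squares(f,[0.45,0.1,1.5],loss="soft_l1");print(r.x,r.fun.reshape(-1,2));h=r.x
# cover far edge, gap
for uv,y in (((523,275),-58),((692,292),58)):
    g=least_squares(lambda g:proj(ps,Cs,h2w(h,[106+g[0],y,50]))-((uv[0]-450)/4+264.6,uv[1]/4+154.6),[5]);print(g.x,g.fun)
np.save("h.npy",h)
E
```

```text
[ 0.5757 -0.088   1.6042] [[-0.618  -0.5007]
 [ 0.1805 -0.2763]
 [ 0.6783 -0.7064]
 [-0.3934 -0.2774]
 [-0.0139 -0.9985]
 [ 0.2841 -0.9986]
 [ 0.5945  1.7738]
 [ 1.2169  0.3736]
 [ 0.4429 -0.6354]
 [ 0.6498 -8.8809]
 [-0.0081 -0.9657]]
[3.3496] [-1.1023 -0.1973]
[3.7669] [-0.8823 -0.0742]
```

```bash
cat >> h.py <<'E'
def M(o): return R.from_rotvec(o["tool_rot"]).as_matrix()
def axes(h): 
    c,s=np.cos(h[2]),np.sin(h[2]); return np.array([c,s,0]),np.array([-s,c,0])
def delta(o,P,Rd):  # shift in tool axes mm, rotvec in tool axes
    m=M(o);return m.T@(np.asarray(P)-o["tool_pos"])*1000,R.from_matrix(m.T@Rd).as_rotvec()
def goal(h,sgn,tilt=0): # sgn: tool x = sgn*hx ; tilt>0 leans the gripper body towards +hx
    hx,hy=axes(h);z=np.array([0,0,1.]);y=-np.cos(tilt)*z-np.sin(tilt)*hx;x=sgn*(np.cos(tilt)*hx-np.sin(tilt)*z)
    return np.stack([x,y,np.cross(x,y)],1)
E
python3 - <<'E'
from h import *
o=ctrl.get_obs();h=np.load("h.npy");print(M(o));
for s in (1,-1): print(s,delta(o,h2w(h,[30,0,300]),goal(h,s)))
E
```

```text
[[ 0.8961 -0.0009  0.4438]
 [-0.4438 -0.0014  0.8961]
 [-0.0002 -1.     -0.0016]]
1 (array([ 540.8017,  -69.1078, -421.6037]), array([ 0.0008, -2.064 , -0.0018]))
-1 (array([ 540.8017,  -69.1078, -421.6037]), array([0.0016, 1.0776, 0.0007]))
```

Request:
{"fn": "jog_arm", "kwargs": {"moves": [[29.3,-0.5,-21.9,0,0,0],[29.3,-0.5,-21.9,0,0,0],[29.3,-0.5,-21.9,0,0,0],[29.3,-0.5,-21.9,0,0,0],[29.3,-0.5,-21.9,0,0,0],[29.3,-0.5,-21.9,0,0,0],[29.3,-0.5,-21.9,0,0,0],[29.3,-0.5,-21.9,0,0,0],[29.3,-0.5,-21.9,0,0,0]]}}

```text
t: 1.05
tool_pos: [0.4264, 0.265, 0.2356]
tool_rot: [-1.541, 0.361, -0.36]
contact_force: [-0.2, 0.8, -0.0]
opening: 0.0853
```

Request:
{"fn": "jog_arm", "kwargs": {"moves": [[29.3,-0.5,-21.9,0,0,0],[29.3,-0.5,-21.9,0,0,0],[29.3,-0.5,-21.9,0,0,0],[29.3,-0.5,-21.9,0,0,0],[29.3,-0.5,-21.9,0,0,0],[29.3,-0.5,-21.9,0,0,0],[29.3,-0.5,-21.9,0,0,0],[29.3,-0.5,-21.9,0,0,0],[29.3,-0.5,-21.9,0,0,0]]}}

```text
t: 1.95
tool_pos: [0.5753, -0.0287, 0.24]
tool_rot: [-1.54, 0.361, -0.36]
contact_force: [0.1, -0.2, 0.5]
opening: 0.0851
```

Request:
{"fn": "jog_arm", "kwargs": {"moves": [[0,0,0,0,0.12,0],[0,0,0,0,0.12,0],[0,0,0,0,0.12,0],[0,0,0,0,0.12,0],[0,0,0,0,0.12,0],[0,0,0,0,0.12,0],[0,0,0,0,0.12,0],[0,0,0,0,0.12,0],[0,0,0,0,0.12,0],[0,0,0,0,0,0]]}}

```text
t: 2.95
tool_pos: [0.5748, -0.0272, 0.2399]
tool_rot: [-1.224, 1.187, -1.186]
contact_force: [-0.0, -0.0, 0.1]
opening: 0.0853
```

```bash
python3 - <<'E'
from h import *
o=ctrl.get_obs();h=np.load("h.npy");print(o["t"],o["q"],delta(o,h2w(h,[60,0,240]),goal(h,-1)))
im=ctrl.get_image("wrist");cv2.imwrite("pics/w1.png",im[...,::-1]);np.save("o1.npy",np.r_[o["tool_pos"],o["tool_rot"]])
p,C=campose("wrist",o);print(proj(p,C,h2w(h,[[0,0,94],[65.5,0,80],[150,75,12],[-122,-75,12]])))
cv2.imwrite("pics/w1b.png",cv2.resize(im[...,::-1],(800,600),interpolation=cv2.INTER_CUBIC))
E
```

```text
2.95 [-0.1766 -0.0692  1.7198 -0.      1.4917 -0.2078] (array([ 0.822 , -0.1414, -1.1415]), array([ 0.0007, -0.0022, -0.0001]))
[[281.0467 260.4066]
 [280.9224 184.2481]
 [203.5291  82.8555]
 [343.5414 322.3102]]
```

View pics/w1b.png

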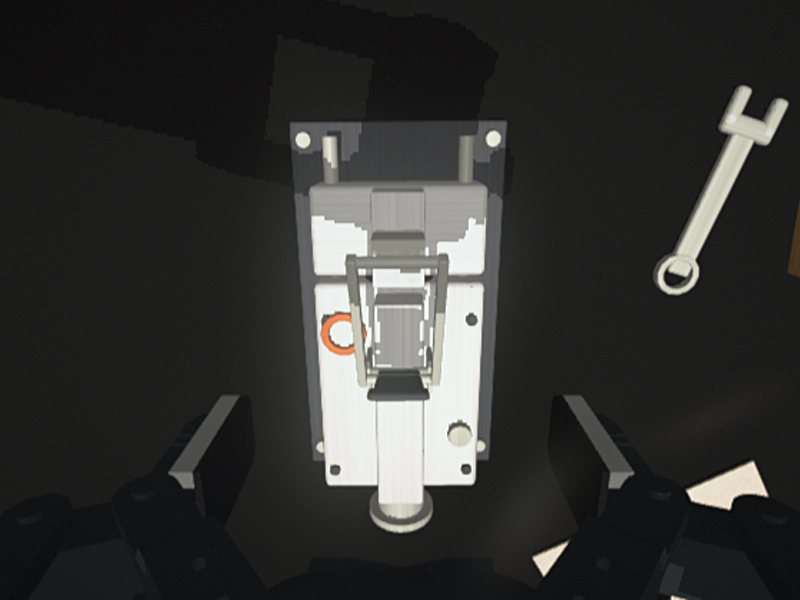

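```bash
python3 - <<'E'
import cv2
im=cv2.imread("pics/w1.png")[115:290,205:355]
im=im[0:175]
a=cv2.resize(im[:95],None,fx=5,fy=5,interpolation=cv2.INTER_CUBIC)
cv2.imwrite("pics/w1c.png",cv2.resize(im[:115],None,fx=5.2,fy=5.2,interpolation=cv2.INTER_CUBIC))
E
```

```text
(no output)
```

View pics/w1c.png

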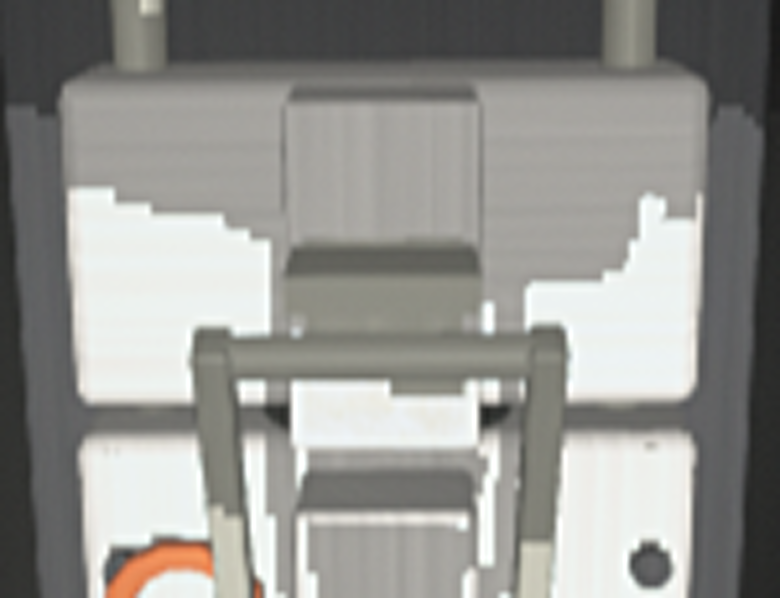

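```bash
cat > fit.py <<'E'
from h import *
v=np.load("o1.npy");o=dict(tool_pos=v[:3],tool_rot=v[3:]);p,C=campose("wrist",o)
c=lambda u,v:(u/5.2+204.6,v/5.2+114.6)
w=lambda u,v:(u/1.42857-.15,v/1.42857-.15)
pts=[(c(80,432),(46,58,52)),(c(692,432),(46,-58,52)),(w(327,486),(-117,58,52)),(w(477,486),(-117,-58,52)),(w(290,121),(150,75,12)),(w(507,121),(150,-75,12))]
U=np.array([a for a,_ in pts]);P=np.array([b for _,b in pts])
r=least_squares(lambda h:(proj(p,C,h2w(h,P))-U).ravel(),np.load("h.npy"));h=r.x;print(h,r.fun.reshape(-1,2));np.save("h2.npy",h)
def gap(uv,x,z,n): print(n,least_squares(lambda g:[proj(p,C,h2w(h,[x+g[0],0,z]))[1]-uv[1]],[5.]).x)
gap(c(0,403),46,50,"near flank edge");gap(c(0,78),106,50,"far flank edge");gap(c(0,97),106,80,"far spine")
gap(c(0,273),84,106,"guard top far edge");gap(c(0,245),84,80,"guard far base")
# bar & lever
bar=c(380,355); e1,e2=c(193,340),c(567,340)
def f(a):
    th,ph=a
    pin=np.array([-22*np.cos(th),0,94+22*np.sin(th)]);d=np.array([np.cos(ph),0,np.sin(ph)])
    b=pin+88*d
    q=proj(p,C,h2w(h,[b,b+[0,23.5,0],b-[0,23.5,0]]))
    tip=proj(p,C,h2w(h,[-75*np.cos(th),0,94+75*np.sin(th)]))
    return [q[0][1]-bar[1],(q[2][0]-q[1][0])-(e2[0]-e1[0]),tip[1]-w(398,388)[1]]
s=least_squares(f,[1.5,.5]);th,ph=s.x;print("theta,phi",s.x,s.fun,"bar",-22*np.cos(th)+88*np.cos(ph),94+22*np.sin(th)+88*np.sin(ph))
q=proj(p,C,h2w(h,[-22*np.cos(th)+88*np.cos(ph),0,94+22*np.sin(th)+88*np.sin(ph)]));print(q,bar)
E
python3 fit.py
```

```text
[ 0.5744 -0.0889  1.6095] [[-1.3574  0.7128]
 [ 2.53   -0.1   ]
 [-1.113   1.5018]
 [-0.0862  0.9495]
 [-1.3582 -0.3378]
 [ 1.2198 -1.5525]]
near flank edge [5.2677]
far flank edge [3.7486]
far spine [3.5664]
guard top far edge [2.4073]
guard far base [1.9135]
theta,phi [1.9348 0.4802] [-0.1841  0.8516  0.0529] bar 85.87722778994072 155.21474097570086
[278.15   182.6851] (277.67692307692306, 182.86923076923077)
```

```bash
cat > d.py <<'E'
import sys
from h import *
h=np.load("h2.npy");o=ctrl.get_obs()
hx,hy=axes(h);d=o["tool_pos"]-[h[0],h[1],0]
print("t",o["t"],"TCP in housing",np.array([d@hx,d@hy,d[2]])*1000,"F hx,hy,z",np.array([o["contact_force"]@hx,o["contact_force"]@hy,o["contact_force"][2]]),"open",o["opening"]*1000)
if len(sys.argv)>1: print("delta",*delta(o,h2w(h,list(map(float,sys.argv[1:4]))),goal(h,-1)))
E
python3 d.py 77 0 128
```

```text
t 3.0 TCP in housing [ 61.6602  -2.7618 239.8913] F hx,hy,z [-0.4505  0.6048  0.2312] open 85.4956367422599
delta [-15.3088 111.8955  -2.7664] [ 0.0007 -0.0053 -0.0001]
```

Request:
{"fn": "jog_arm", "kwargs": {"moves": [[-5,0,-2.7,0,0,0],[-5,0,0,0,0,0],[-5.3,10,0,0,-0.005,0],[0,20,0,0,0,0],[0,20,0,0,0,0],[0,20,0,0,0,0],[0,20,0,0,0,0],[0,14,0,0,0,0],[0,8,0,0,0,0],[0,0,0,0,0,0]]}}

```text
t: 4.0
tool_pos: [0.571, -0.0117, 0.1268]
tool_rot: [-1.228, 1.184, -1.181]
contact_force: [0.4, -0.5, -0.5]
opening: 0.0859
```

```bash
python3 d.py; python3 - <<'E'
from h import *
a=ctrl.get_image("scene")[150:245,200:310];w=ctrl.get_image("wrist")
A=cv2.resize(a,None,fx=3.4,fy=3.4,interpolation=cv2.INTER_CUBIC);W=w[100:400,80:480]
c=np.zeros((330,780,3),np.uint8);c[:A.shape[0],:A.shape[1]]=A;c[:300,378:778]=W
cv2.imwrite("pics/g2.png",c[...,::-1])
E
```

```text
t 4.0 TCP in housing [ 77.2802   0.453  126.7772] F hx,hy,z [-0.5146 -0.354  -0.4543] open 85.88493594363548
```

View pics/g2.png

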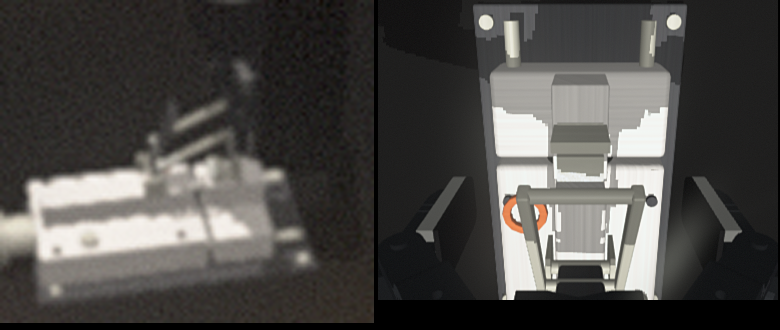

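```bash
python3 - <<'E'
from h import *
h=np.load("h2.npy");o=ctrl.get_obs();p,C=campose("wrist",o)
print(proj(p,C,h2w(h,[[85.9,0,155.2],[85.9,23.5,155.2],[85.9,-23.5,155.2],[84+3,0,106],[84+3,15,106],[84+5,0,106],[106+3,0,50],[106+5,0,50],[46,58,52],[46,0,52]]))-[80-378,100])
E
```

```text
[[579.6681 195.0331]
 [515.184  195.1798]
 [644.1643 194.8864]
 [579.3319 139.9222]
 [548.9728 139.9937]
 [579.3249 136.162 ]
 [579.0509  72.4937]
 [579.0446  69.3315]
 [493.0263 165.4363]
 [579.2404 165.2364]]
```

Bar predicted at (580,195), seen at (581,195): the model holds. Now the light pinch.

Request:
{"fn": "jog_arm", "kwargs": {"grip": 40, "grip_force": 20, "moves": [[0,0,0,0,0,0],[0,0,0,0,0,0],[0,0,0,0,0,0],[0,0,0,0,0,0],[0,0,0,0,0,0],[0,0,0,0,0,0],[0,0,0,0,0,0],[0,0,0,0,0,0]]}}

```text
t: 4.9
tool_pos: [0.5723, -0.0119, 0.1288]
tool_rot: [-1.225, 1.182, -1.183]
contact_force: [1.4, 2.3, 2.7]
opening: 0.0463
```

```bash
python3 d.py
```

```text
t 4.9 TCP in housing [ 77.0449  -0.8784 128.7899] F hx,hy,z [ 2.2858 -1.5261  2.7115] open 46.34531065764752
```

Request:
{"fn": "jog_arm", "kwargs": {"moves": [[2,4,0,0,0,0],[2,4,0,0,0,0],[2,4,0,0,0,0],[2,4,0,0,0,0],[2,4,0,0,0,0],[2,4,0,0,0,0],[0,4,0,0,0,0],[0,4,0,0,0,0],[0,4,0,0,0,0],[0,0,0,0,0,0]]}}

```text
t: 5.9
tool_pos: [0.5726, -0.0243, 0.0917]
tool_rot: [-1.226, 1.182, -1.183]
contact_force: [4.0, 0.3, 2.7]
opening: 0.0467
```

```bash
python3 d.py; python3 - <<'E'
from h import *
w=ctrl.get_image("wrist")[130:330,130:430];s=ctrl.get_image("side")[150:260,260:350]
c=np.zeros((500,800,3),np.uint8);c[:360,:540]=cv2.resize(w,(540,360));c[:330,540:798]=cv2.resize(s,(258,330))[:, :258]
cv2.imwrite("pics/g3.png",c[:370,:,::-1])
E
```

```text
t 5.9 TCP in housing [64.6239 -0.6074 91.7477] F hx,hy,z [ 0.1133 -4.0041  2.7238] open 46.65222290353694
```

View pics/g3.png

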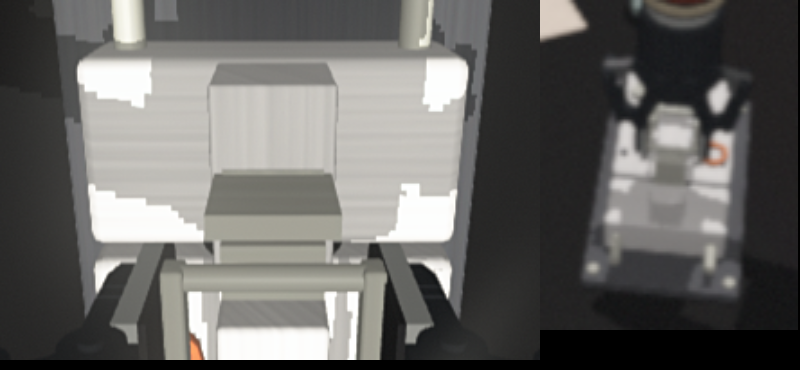

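```bash
cat > k.py <<'E'
from h import *
def kin(bx,bz,a=10,dz=21.8):  # bar -> TCP x,z, theta, phi
    r=np.hypot(bx,bz-94);g=np.arctan2(bz-94,bx)+np.arccos((22**2+r*r-88**2)/(44*r))
    pin=np.array([22*np.cos(g),94+22*np.sin(g)]);ph=np.arctan2(bz-pin[1],bx-pin[0])
    return bx-a*np.cos(ph),bz-a*np.sin(ph)-dz,np.pi-g,ph
def bar(tx,tz): return least_squares(lambda b:np.array(kin(*b)[:2])-[tx,tz],[tx+10,tz+21]).x
E
python3 - <<'E'
from k import *
h=np.load("h2.npy");o=ctrl.get_obs();p,C=campose("wrist",o)
b=bar(64.6,91.75);print("bar est",b,kin(*b),proj(p,C,h2w(h,[b[0],0,b[1]])),"seen 283.5")
P=lambda x,z:proj(p,C,h2w(h,[x,0,z]))[1]
for r,x,z in((248.5,84,106),(226.5,84,80),(263.,78,106),(164.5,106,80),(263,54.5,80)): print(x,z,least_squares(lambda g:[P(x+g[0],z)-r],[4.]).x)
for t in((74,100),(75,100),(79,100),(77,84),(72,84)): print(t,kin(*t))
E
```

```text
bar est [ 74.5964 113.8167] (np.float64(64.60000000007273), np.float64(91.749999997457), np.float64(0.9174720536866219), np.float64(0.02667640520869229)) [282.3023 286.3179] seen 283.5
84 106 [2.5636]
84 80 [1.8448]
78 106 [2.3852]
106 80 [8.3596]
54.5 80 [12.9856]
(74, 100) (np.float64(64.0868563104841), np.float64(79.51513580705983), np.float64(0.9252672842063521), np.float64(-0.1318956679837794))
(75, 100) (np.float64(65.09904642161908), np.float64(79.60396518430696), np.float64(0.9868860703458124), np.float64(-0.14086188844181896))
(79, 100) (np.float64(69.13814619422803), np.float64(79.85645389720965), np.float64(1.2091308788950001), np.float64(-0.1664124058203188))
(77, 84) (np.float64(67.65705819776556), np.float64(65.76502994097673), np.float64(1.3313377147949885), np.float64(-0.3645222692301709))
(72, 84) (np.float64(62.55878429871487), np.float64(65.4959742234743), np.float64(1.0428515568091994), np.float64(-0.33587713893453486))
```

Request:
{"fn": "jog_arm", "kwargs": {"moves": [[1,2,0.3,0,0,0],[0,3,0.3,0,0,0],[0,3,0,0,0,0],[0,3,0,0,0,0],[0,1.2,0,0,0,0],[0,0,0,0,0,0],[0,0,0,0,0,0]]}}

```text
t: 6.7
tool_pos: [0.5727, -0.0253, 0.0799]
tool_rot: [-1.227, 1.183, -1.183]
contact_force: [1.7, -2.2, 1.5]
opening: 0.0465
```

```bash
python3 d.py
```

```text
t 6.7 TCP in housing [63.6248 -0.7279 79.9264] F hx,hy,z [-2.2636 -1.6568  1.511 ] open 46.52527305264159
```

Request:
{"fn": "jog_arm", "kwargs": {"moves": [[-0.5,0,0,0,0,0],[-0.5,0,0,0,0,0],[0,0,0,0,0,0]]}}

```text
t: 7.0
tool_pos: [0.5727, -0.0251, 0.0801]
tool_rot: [-1.228, 1.182, -1.184]
contact_force: [1.6, -6.1, 1.5]
opening: 0.0465
```

Request:
{"fn": "jog_arm", "kwargs": {"moves": [[-0.5,0,0,0,0,0],[0,0,0,0,0,0]]}}

```text
t: 7.2
tool_pos: [0.5727, -0.0247, 0.0802]
tool_rot: [-1.228, 1.182, -1.184]
contact_force: [2.6, -6.1, 2.9]
opening: 0.0465
```

Request:
{"fn": "jog_arm", "kwargs": {"moves": [[-0.5,0,0,0,0,0],[0,0,0,0,0,0]]}}

```text
t: 7.4
tool_pos: [0.5728, -0.0242, 0.0803]
tool_rot: [-1.228, 1.182, -1.184]
contact_force: [0.6, -5.5, 3.0]
opening: 0.0464
```

Request:
{"fn": "jog_arm", "kwargs": {"moves": [[-0.5,0,0,0,0,0],[0,0,0,0,0,0]]}}

```text
t: 7.6
tool_pos: [0.5728, -0.0237, 0.0804]
tool_rot: [-1.228, 1.182, -1.184]
contact_force: [1.3, -5.7, 2.4]
opening: 0.0464
```

Request:
{"fn": "jog_arm", "kwargs": {"moves": [[-0.5,0,0,0,0,0],[0,0,0,0,0,0]]}}

```text
t: 7.8
tool_pos: [0.5727, -0.0232, 0.0803]
tool_rot: [-1.228, 1.182, -1.184]
contact_force: [1.6, -5.8, 3.1]
opening: 0.0465
```

Request:
{"fn": "jog_arm", "kwargs": {"moves": [[-0.5,0,0,0,0,0],[0,0,0,0,0,0]]}}

```text
t: 8.0
tool_pos: [0.5727, -0.0226, 0.0803]
tool_rot: [-1.228, 1.182, -1.184]
contact_force: [1.8, -6.2, 3.2]
opening: 0.0465
```

Request:
{"fn": "jog_arm", "kwargs": {"moves": [[-0.4,0,0,0,0,0],[0,0,0,0,0,0]]}}

```text
t: 8.2
tool_pos: [0.5727, -0.0222, 0.0804]
tool_rot: [-1.228, 1.182, -1.184]
contact_force: [1.1, -6.2, 2.9]
opening: 0.0469
```

Request:
{"fn": "jog_arm", "kwargs": {"moves": [[-0.4,0,0,0,0,0],[0,0,0,0,0,0]]}}

```text
t: 8.4
tool_pos: [0.5727, -0.0218, 0.0804]
tool_rot: [-1.228, 1.182, -1.184]
contact_force: [1.6, -6.3, 2.4]
opening: 0.0465
```

Request:
{"fn": "jog_arm", "kwargs": {"moves": [[-0.4,0,0,0,0,0],[0,0,0,0,0,0]]}}

```text
t: 8.6
tool_pos: [0.5727, -0.0218, 0.0803]
tool_rot: [-1.229, 1.181, -1.185]
contact_force: [1.4, -7.0, 3.5]
opening: 0.0465
```

Request:
{"fn": "jog_arm", "kwargs": {"moves": [[-0.4,0,0,0,0,0],[0,0,0,0,0,0]]}}

```text
t: 8.8
tool_pos: [0.5727, -0.0218, 0.0804]
tool_rot: [-1.229, 1.181, -1.185]
contact_force: [2.2, -8.6, 2.7]
opening: 0.0468
```

```bash
python3 d.py; python3 -c "
from k import *
for t in((77,100),(75.75,100),(75.75,92),(75.75,84.5),(75.75,83),(71,84)): print(t,np.round(kin(*t),2))"
```

```text
t 8.8 TCP in housing [67.1374 -0.868  80.3641] F hx,hy,z [-8.6593 -1.9033  2.659 ] open 46.81934153782373
(77, 100) [67.12 79.75  1.1  -0.16]
(75.75, 100) [65.86 79.66  1.03 -0.15]
(75.75, 92) [66.06 72.68  1.12 -0.25]
(75.75, 84.5) [66.37 66.16  1.26 -0.35]
(75.75, 83) [66.44 64.85  1.29 -0.37]
(71, 84) [61.53 65.4   0.97 -0.33]
```

Request:
{"fn": "jog_arm", "kwargs": {"moves": [[1,0,0,0,0,0],[1,0,0,0,0,0],[0,0,0,0,0,0],[0,0,0,0,0,0]]}}

```text
t: 9.2
tool_pos: [0.5727, -0.0218, 0.0801]
tool_rot: [-1.226, 1.183, -1.182]
contact_force: [1.3, -1.8, 3.2]
opening: 0.0464
```

Request:
{"fn": "jog_arm", "kwargs": {"moves": [[1,0,0,0,0,0],[0,0,0,0,0,0]]}}

```text
t: 9.4
tool_pos: [0.5727, -0.0222, 0.0799]
tool_rot: [-1.225, 1.183, -1.181]
contact_force: [1.1, 1.3, 3.0]
opening: 0.0462
```

Request:
{"fn": "jog_arm", "kwargs": {"moves": [[0.6,0,0,0,0,0],[0,0,0,0,0,0]]}}

```text
t: 9.6
tool_pos: [0.5727, -0.0231, 0.0798]
tool_rot: [-1.226, 1.183, -1.182]
contact_force: [2.5, 1.9, 1.8]
opening: 0.0467
```

Request:
{"fn": "jog_arm", "kwargs": {"moves": [[0,1.5,0,0,0,0],[0,1.5,0,0,0,0],[0,1,0,0,0,0],[0,0,0,0,0,0]]}}

```text
t: 10.0
tool_pos: [0.5728, -0.0238, 0.076]
tool_rot: [-1.227, 1.183, -1.183]
contact_force: [0.4, -0.5, 2.6]
opening: 0.0462
```

Request:
{"fn": "jog_arm", "kwargs": {"moves": [[0,1,0,0,0,0],[0,1,0,0,0,0],[0,0,0,0,0,0]]}}

```text
t: 10.3
tool_pos: [0.5728, -0.024, 0.074]
tool_rot: [-1.227, 1.182, -1.183]
contact_force: [0.8, -2.3, 2.9]
opening: 0.0461
```

Request:
{"fn": "jog_arm", "kwargs": {"moves": [[0,1,0,0,0,0],[-0.2,1,0,0,0,0],[0,0,0,0,0,0]]}}

```text
t: 10.6
tool_pos: [0.5729, -0.0239, 0.0722]
tool_rot: [-1.227, 1.182, -1.183]
contact_force: [-0.5, -5.0, 3.2]
opening: 0.0467
```

Request:
{"fn": "jog_arm", "kwargs": {"moves": [[-0.4,0.5,0,0,0,0],[-0.4,0.5,0,0,0,0],[0,0,0,0,0,0]]}}

```text
t: 10.9
tool_pos: [0.5729, -0.0232, 0.0712]
tool_rot: [-1.227, 1.182, -1.184]
contact_force: [-0.4, -5.3, 2.6]
opening: 0.0464
```

Request:
{"fn": "jog_arm", "kwargs": {"moves": [[-0.2,1,0,0,0,0],[0,1,0,0,0,0],[0,0,0,0,0,0]]}}

```text
t: 11.2
tool_pos: [0.5728, -0.0229, 0.0691]
tool_rot: [-1.227, 1.182, -1.184]
contact_force: [0.2, -5.0, 3.7]
opening: 0.0469
```

Request:
{"fn": "jog_arm", "kwargs": {"moves": [[-0.2,1,0,0,0,0],[0,1,0,0,0,0],[0,0,0,0,0,0]]}}

```text
t: 11.5
tool_pos: [0.5729, -0.0226, 0.0672]
tool_rot: [-1.227, 1.182, -1.183]
contact_force: [0.3, -4.6, 3.9]
opening: 0.0462
```

Request:
{"fn": "jog_arm", "kwargs": {"moves": [[-0.1,1,0,0,0,0],[-0.1,1,0,0,0,0],[0,1,0,0,0,0],[0,0,0,0,0,0]]}}

```text
t: 11.9
tool_pos: [0.5729, -0.0224, 0.0642]
tool_rot: [-1.227, 1.182, -1.183]
contact_force: [0.4, -5.0, 5.4]
opening: 0.046
```

```bash
python3 d.py; python3 - <<'E'
from h import *
w=ctrl.get_image("wrist")[170:320,180:380]
cv2.imwrite("pics/g4.png",cv2.resize(w,None,fx=3.6,fy=3.6,interpolation=cv2.INTER_CUBIC)[...,::-1])
E
```

```text
t 11.9 TCP in housing [66.5175 -1.0093 64.2117] F hx,hy,z [-5.0214 -0.2528  5.4147] open 46.00712556357128
```

View pics/g4.png

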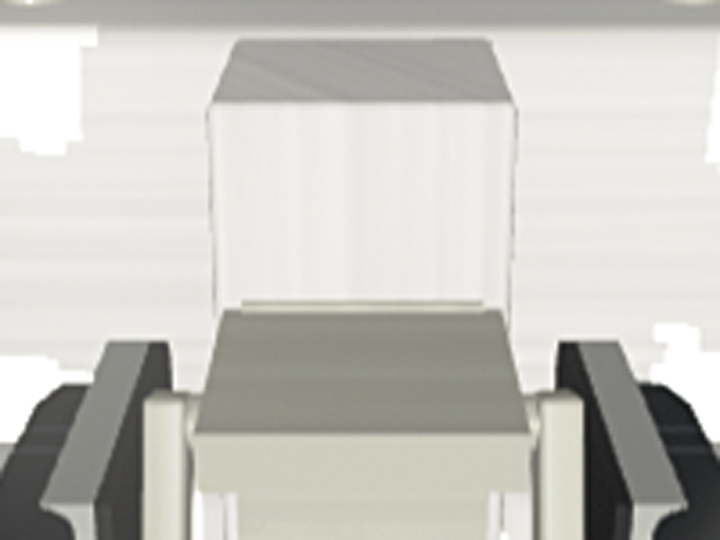

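The bar is down in the slot: the loop ends sit beside and below the guard top, at about (165,395) and (560,395). Now back under the lip by feel.

Request:
{"fn": "jog_arm", "kwargs": {"moves": [[1,-0.5,0,0,0,0],[1,0,0,0,0,0],[1,0,0,0,0,0],[0,0,0,0,0,0]]}}

```text
t: 12.35
tool_pos: [0.5728, -0.0241, 0.0642]
tool_rot: [-1.225, 1.183, -1.181]
contact_force: [1.6, 2.0, 1.8]
opening: 0.0465
```

Request:
{"fn": "jog_arm", "kwargs": {"moves": [[0.7,0,0,0,0,0],[0.7,0,0,0,0,0],[0,0,0,0,0,0]]}}

```text
t: 12.65
tool_pos: [0.5728, -0.0258, 0.0641]
tool_rot: [-1.225, 1.183, -1.182]
contact_force: [2.4, 4.7, -1.8]
opening: 0.0463
```

Request:
{"fn": "jog_arm", "kwargs": {"moves": [[0.5,0,0,0,0,0],[0.5,0,0,0,0,0],[0,0,0,0,0,0]]}}

```text
t: 12.95
tool_pos: [0.5728, -0.0264, 0.0639]
tool_rot: [-1.225, 1.184, -1.181]
contact_force: [4.1, 5.2, -1.2]
opening: 0.0467
```

Request:
{"fn": "jog_arm", "kwargs": {"moves": [[0.5,0,0,0,0,0],[0.3,0,0,0,0,0],[0,0,0,0,0,0]]}}

```text
t: 13.25
tool_pos: [0.5728, -0.0265, 0.064]
tool_rot: [-1.224, 1.184, -1.18]
contact_force: [4.2, 7.6, -1.9]
opening: 0.0465
```

Request:
{"fn": "jog_arm", "kwargs": {"moves": [[0.4,0,0,0,0,0],[0,0,0,0,0,0]]}}

```text
t: 13.45
tool_pos: [0.5728, -0.0265, 0.0639]
tool_rot: [-1.223, 1.185, -1.179]
contact_force: [3.7, 8.8, -1.3]
opening: 0.0467
```

Request:
{"fn": "jog_arm", "kwargs": {"moves": [[0.4,0,0,0,0,0],[0,0,0,0,0,0]]}}

```text
t: 13.65
tool_pos: [0.5728, -0.0265, 0.0639]
tool_rot: [-1.223, 1.185, -1.179]
contact_force: [4.7, 9.6, -1.2]
opening: 0.0467
```

Request:
{"fn": "jog_arm", "kwargs": {"moves": [[-0.6,-1,0,0,0,0],[0,-1,0,0,0,0],[0,0,0,0,0,0]]}}

```text
t: 13.95
tool_pos: [0.5726, -0.0266, 0.0654]
tool_rot: [-1.224, 1.185, -1.18]
contact_force: [4.8, 6.4, -3.4]
opening: 0.0463
```

Request:
{"fn": "jog_arm", "kwargs": {"moves": [[0,-0.7,0,0,0,0],[0,-0.5,0,0,0,0],[0,0,0,0,0,0]]}}

```text
t: 14.25
tool_pos: [0.5726, -0.0266, 0.0656]
tool_rot: [-1.223, 1.185, -1.18]
contact_force: [8.9, 6.3, -10.0]
opening: 0.0468
```

Request:
{"fn": "jog_arm", "kwargs": {"moves": [[0,-0.6,0,0,0,0],[0,0,0,0,0,0]]}}

```text
t: 14.45
tool_pos: [0.5725, -0.0266, 0.0656]
tool_rot: [-1.223, 1.185, -1.18]
contact_force: [9.7, 6.8, -12.4]
opening: 0.0464
```

Request:
{"fn": "jog_arm", "kwargs": {"moves": [[0,1.5,0.5,0,0,0],[0,0.6,0.4,0,0,0],[0,0,0,0,0,0]]}}

```text
t: 14.75
tool_pos: [0.5727, -0.0267, 0.0651]
tool_rot: [-1.225, 1.187, -1.179]
contact_force: [0.1, 6.7, -1.4]
opening: 0.0464
```

Request:
{"fn": "jog_arm", "kwargs": {"grip": 62, "moves": [[0,0,0,0,0,0],[0,0,0,0,0,0],[0,0,0,0,0,0],[0,0,0,0,0,0]]}}

```text
t: 15.15
tool_pos: [0.5738, -0.0287, 0.0663]
tool_rot: [-1.226, 1.183, -1.183]
contact_force: [0.1, -0.0, -0.5]
opening: 0.0619
```

Request:
{"fn": "jog_arm", "kwargs": {"moves": [[0,-10,0,0,0,0],[0,-15,0,0,0,0],[0,-20,0,0,0,0],[0,-25,0,0,0,0],[0,-25,0,0,0,0],[0,-25,0,0,0,0],[0,-20,0,0,0,0],[0,0,0,0,0,0],[0,0,0,0,0,0]]}}

```text
t: 16.05
tool_pos: [0.5743, -0.0283, 0.2074]
tool_rot: [-1.225, 1.181, -1.184]
contact_force: [-0.3, -0.4, -0.2]
opening: 0.0621
```

```bash
python3 d.py; python3 - <<'E'
from h import *
o=ctrl.get_obs();w=ctrl.get_image("wrist");cv2.imwrite("pics/w5.png",w[...,::-1]);np.save("o5.npy",np.r_[o["tool_pos"],o["tool_rot"]])
cv2.imwrite("pics/g5.png",cv2.resize(w[100:330,170:390],None,fx=2.6,fy=2.6,interpolation=cv2.INTER_CUBIC)[...,::-1])
E
```

```text
t 16.05 TCP in housing [ 60.5377  -2.1526 207.3686] F hx,hy,z [-0.3794  0.2972 -0.1728] open 62.08003186274648
```

View pics/g5.png

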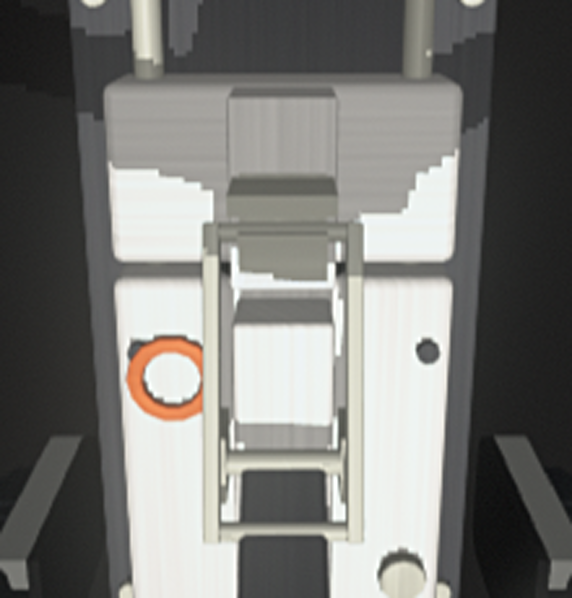

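```bash
python3 - <<'E'
from h import *
from k import kin
v=np.load("o5.npy");o=dict(tool_pos=v[:3],tool_rot=v[3:]);p,C=campose("wrist",o);h=np.load("h2.npy")
f=lambda x,z:(proj(p,C,h2w(h,[x,0,z]))-[170,100])*2.6
print("pivot",f(0,94))
for th in(.3,.5,.7,.9,1.05): print(th,"pin",f(-22*np.cos(th),94+22*np.sin(th)),"tip",f(-75*np.cos(th),94+75*np.sin(th)))
for x in(69,70,71,72,73): print("bar",x,f(x,84),kin(x,84)[2])
E
python3 - <<'E'
import cv2
w=cv2.imread("pics/w5.png");cv2.imwrite("pics/g6.png",cv2.resize(w[230:420,180:380],None,fx=3,fy=3))
E
```

```text
pivot [284.5496 462.9318]
0.3 pin [284.7583 534.6302] tip [285.2594 706.7511]
0.5 pin [284.7189 537.2448] tip [285.1476 725.4654]
0.7 pin [284.6712 536.8891] tip [284.9966 734.6957]
0.9 pin [284.6171 533.4427] tip [284.8076 732.2901]
1.05 pin [284.5736 528.8379] tip [284.6438 721.7289]
bar 69 [283.7692 236.0819] 0.8168304132564068
bar 70 [283.7561 232.7762] 0.8996364860066093
bar 71 [283.7431 229.463 ] 0.9742634151107801
bar 72 [283.73   226.1423] 1.0428515568091994
bar 73 [283.7168 222.814 ] 1.1067742602838337
```

View pics/g6.png

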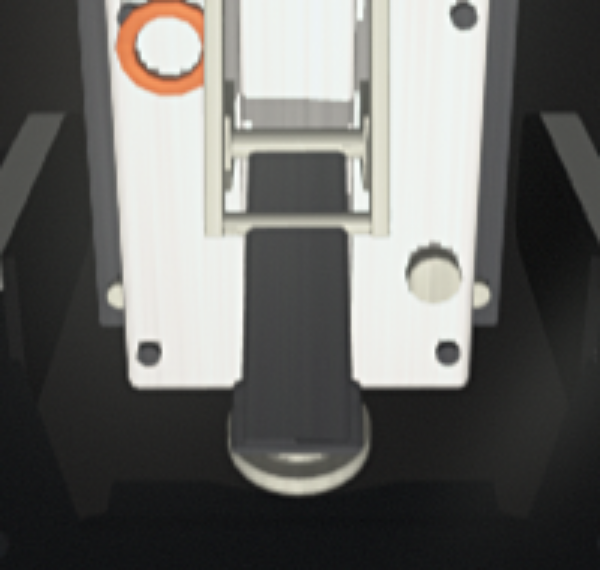

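Request:
{"fn": "jog_arm", "kwargs": {"grip": 0, "grip_force": 60, "moves": [[15,0,-2.2,0,0,0],[15,0,0,0,0,0],[15,0,0,0,0,0],[15,0,0,0,0,0],[13,7,0,0,0,0],[0,10,0,0,0,0],[0,10,0,0,0,0],[0,10,0,0,0,0],[0,10,0,0,0,0],[0,0,0,0,0,0],[0,0,0,0,0,0]]}}

```text
t: 17.2
tool_pos: [0.5742, -0.1008, 0.1589]
tool_rot: [-1.227, 1.183, -1.182]
contact_force: [0.6, 0.4, -0.2]
opening: 0.0005
```

```bash
python3 d.py; python3 -c "
from h import *
for t in np.arange(1.05,-.01,-.1): print(round(t,2),np.array([-66*np.cos(t)+2.5*np.sin(t)+11,94+66*np.sin(t)+2.5*np.cos(t)]))"
```

```text
t 17.2 TCP in housing [-11.9056   0.694  158.8599] F hx,hy,z [ 0.3464 -0.5799 -0.1847] open 0.45505420586690754
1.05 [-19.6711 152.4939]
0.95 [-25.3575 149.1396]
0.85 [-30.6807 145.2345]
0.75 [-35.5874 140.8174]
0.65 [-40.0286 135.9325]
0.55 [-43.9599 130.6287]
0.45 [-47.3421 124.9588]
0.35 [-50.1414 118.9797]
0.25 [-52.3297 112.7509]
0.15 [-53.8853 106.3348]
0.05 [-54.7926  99.7955]
```

Request:
{"fn": "jog_arm", "kwargs": {"moves": [[3.9,3.2,0,0,0,0],[3.9,3.2,0,0,0,0],[0,0,0,0,0,0]]}}

```text
t: 17.5
tool_pos: [0.5745, -0.1096, 0.1526]
tool_rot: [-1.226, 1.183, -1.183]
contact_force: [-0.1, 0.1, 0.6]
opening: -0.0001
```

Request:
{"fn": "jog_arm", "kwargs": {"moves": [[2.85,1.7,0,0,0,0],[2.85,1.7,0,0,0,0],[2.65,1.95,0,0,0,0],[2.65,1.95,0,0,0,0],[0,0,0,0,0,0]]}}

```text
t: 18.0
tool_pos: [0.5752, -0.1201, 0.1458]
tool_rot: [-1.225, 1.183, -1.182]
contact_force: [-0.6, 1.2, 2.4]
opening: -0.0003
```

Request:
{"fn": "jog_arm", "kwargs": {"moves": [[2.45,2.2,0,0,0,0],[2.45,2.2,0,0,0,0],[2.2,2.45,0,0,0,0],[2.2,2.45,0,0,0,0],[0,0,0,0,0,0]]}}

```text
t: 18.5
tool_pos: [0.5756, -0.1301, 0.1362]
tool_rot: [-1.226, 1.182, -1.184]
contact_force: [-0.2, -0.5, 3.0]
opening: -0.0001
```

Request:
{"fn": "jog_arm", "kwargs": {"moves": [[1.95,2.65,0,0,0,0],[1.95,2.65,0,0,0,0],[1.7,2.85,0,0,0,0],[1.7,2.85,0,0,0,0],[0,0,0,0,0,0]]}}

```text
t: 19.0
tool_pos: [0.576, -0.1367, 0.1262]
tool_rot: [-1.225, 1.182, -1.183]
contact_force: [-2.3, 2.4, 8.5]
opening: 0.0001
```

Request:
{"fn": "jog_arm", "kwargs": {"moves": [[1.4,3,0,0,0,0],[1.4,3,0,0,0,0],[1.1,3.1,0,0,0,0],[1.1,3.1,0,0,0,0],[0,0,0,0,0,0]]}}

```text
t: 19.5
tool_pos: [0.5761, -0.1422, 0.1135]
tool_rot: [-1.226, 1.182, -1.184]
contact_force: [-1.2, 0.5, 5.7]
opening: -0.0002
```

Request:
{"fn": "jog_arm", "kwargs": {"moves": [[0.8,3.2,0,0,0,0],[0.8,3.2,0,0,0,0],[0.4,3.2,0,0,0,0],[0,0,0,0,0,0]]}}

```text
t: 19.9
tool_pos: [0.575, -0.1434, 0.1018]
tool_rot: [-1.227, 1.185, -1.181]
contact_force: [-0.8, -0.5, -0.8]
opening: -0.0002
```

Request:
{"fn": "jog_arm", "kwargs": {"moves": [[0,1.5,0,0,0,0],[0,1.5,0,0,0,0],[0,0,0,0,0,0]]}}

```text
t: 20.2
tool_pos: [0.5756, -0.1435, 0.0999]
tool_rot: [-1.226, 1.183, -1.182]
contact_force: [0.4, -0.8, 0.3]
opening: 0.0002
```

Request:
{"fn": "jog_arm", "kwargs": {"moves": [[0,1,0,0,0,0],[0,0.8,0,0,0,0],[0,0,0,0,0,0]]}}

```text
t: 20.5
tool_pos: [0.5758, -0.1436, 0.0986]
tool_rot: [-1.226, 1.183, -1.182]
contact_force: [0.2, 0.6, -0.2]
opening: 0.0002
```

Request:
{"fn": "jog_arm", "kwargs": {"moves": [[0,1,0,0,0,0],[0,0.5,0,0,0,0],[0,0,0,0,0,0]]}}

```text
t: 20.8
tool_pos: [0.5759, -0.1437, 0.0971]
tool_rot: [-1.226, 1.183, -1.183]
contact_force: [0.8, -0.5, -0.1]
opening: 0.0003
```

Request:
{"fn": "jog_arm", "kwargs": {"moves": [[0,1,0,0,0,0],[0,0,0,0,0,0]]}}

```text
t: 21.0
tool_pos: [0.5761, -0.1437, 0.0964]
tool_rot: [-1.226, 1.182, -1.183]
contact_force: [0.3, 0.2, 1.4]
opening: -0.0001
```

Request:
{"fn": "jog_arm", "kwargs": {"moves": [[0,0.7,0,0,0,0],[0,0,0,0,0,0]]}}

```text
t: 21.2
tool_pos: [0.5761, -0.1437, 0.0964]
tool_rot: [-1.226, 1.182, -1.183]
contact_force: [-2.4, 0.9, 4.9]
opening: -0.0002
```

Request:
{"fn": "jog_arm", "kwargs": {"moves": [[0,0.8,0,0,0,0],[0,0,0,0,0,0]]}}

```text
t: 21.4
tool_pos: [0.5762, -0.1437, 0.0964]
tool_rot: [-1.226, 1.182, -1.183]
contact_force: [-3.9, 1.6, 8.5]
opening: -0.0001
```

Request:
{"fn": "jog_arm", "kwargs": {"moves": [[0,-5,0,0,0,0],[0,-15,0,0,0,0],[0,-20,0,0,0,0],[-20,-20,0,0,0,0],[-20,-20,0,0,0,0],[-20,-20,0,0,0,0],[-10,-20,0,0,0,0],[0,0,0,0,0,0],[0,0,0,0,0,0]]}}

```text
t: 22.3
tool_pos: [0.5736, -0.0739, 0.2151]
tool_rot: [-1.226, 1.181, -1.183]
contact_force: [-0.4, 0.7, -1.4]
opening: 0.0003
```

```bash
python3 d.py; python3 - <<'E'
from h import *
w=ctrl.get_image("wrist");s=ctrl.get_image("scene")[160:245,195:305]
c=np.zeros((540,800,3),np.uint8);a=cv2.resize(w[100:340,190:370],None,fx=2.25,fy=2.25,interpolation=cv2.INTER_CUBIC);c[:540,:405]=a
b=cv2.resize(s,(385,298),interpolation=cv2.INTER_CUBIC);c[:298,410:795]=b
cv2.imwrite("pics/g7.png",c[...,::-1])
h=np.load("h2.npy");o=ctrl.get_obs();p,C=campose("wrist",o)
f=lambda x,z:((proj(p,C,h2w(h,[x,0,z]))-[190,100])*2.25)[1]
print("pivot",f(0,94),"pin",f(-22,94),"tip",f(-75,94),"bar",f(66,84),"guard far",f(84,106),"flank far",f(106,50),"block end",f(46,52))
E
```

```text
t 22.3 TCP in housing [ 15.0428   0.283  215.1304] F hx,hy,z [ 0.6857  0.3695 -1.3742] open 0.2781551518583494
pivot 273.49557560634616 pin 332.4875136294558 tip 463.66083803714946 bar 74.56720257589373 guard far 20.486046764726055 flank far -50.23478195966967 block end 120.03306201546434
```

View pics/g7.png

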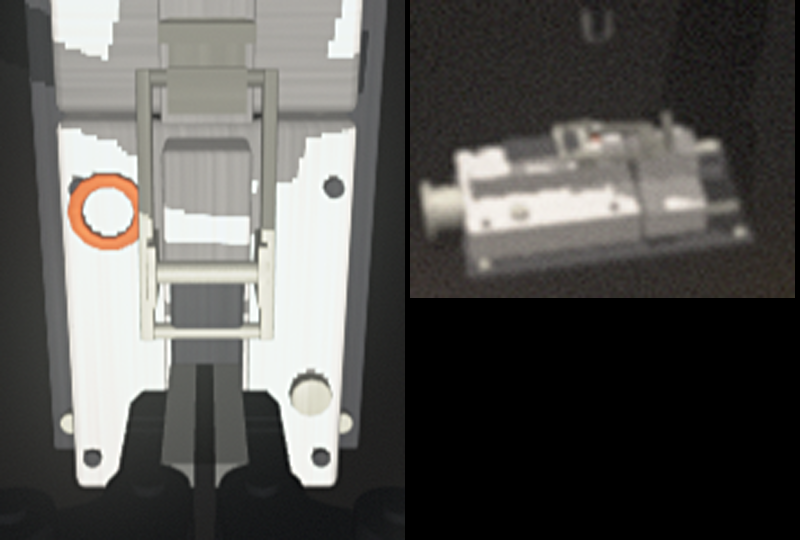

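The lever lies flat: its pin is at row 332, as predicted. The bar is under the lip and the guard edge, at row 20, is at the gap-0 position. Handing in.

```bash
python3 -c "
from station import ctrl
print(ctrl.finish_job())"
```

```text
the job is handed in; nothing more can be done
None
```

The cover is closed and latched, and I handed the job in at about 22 s with the gripper empty and clear of everything.

**Hooking:** I pinched the loop with 20 N and found the guard by feel, with about 3 N of contact on top of the 6 N it took just to move the loop. I backed off about 1.25 mm, lowered the bar into the slot and drew it back under the lip. A gentle lift was blocked by the lip, which confirmed the hook.

**Pressing:** Readings between steps showed up to about 9 N on the lever before the load vanished as it passed centre. It then sat on its stop at the expected height, with the top face at 96.4 mm against 96.5 mm predicted, and I pressed it there with about 9 N.

**Last check:** The pictures after I let go show the lever flat, the bar behind the keeper and the guard where it should be at gap 0. The ring and nut look unmoved. I did not look again at the other loose items, but the arm only moved high above the bench and at the housing.

**Two readings to note:**
- **Lift test:** it peaked at 12 N upward on the lip. With sideways load from the pinch, the total wrist force was briefly about 17 N, over the 15 N figure; I relaxed it at once.
- **Travel to the post:** this came out about 1.4 mm shorter than calculated. I put that down to the loop turning off-centre in the pinch; the lift test and pictures still showed it hooked.

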